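Release the transport lock of the loaded flask shaker

ROBOT

A 6-joint arm with a two-finger parallel gripper is mounted at the origin on the work surface. World frame = base frame: x ahead of the robot, y to its left, z up, the work surface at z = 0. Lengths are in m, angles in rad, forces in N, time in s.
With the tool pointing down it reaches from about 0.275 to 0.775 m from the base axis. Payload 14.6 kg.
Tool frame: the origin (TCP) lies midway between the tips of the shut fingers; the grasp point (between the pads) lies 19 mm behind it (hold_point_z is the distance from the TCP to the grasp point, in m); y points along the fingers, x is the direction in which the jaws open and shut, and the axes are right-handed (so a half turn about y gives the same grasp; the last joint's range is limited). The gripper opens to 85 mm and grips with 20 to 120 N. Pads are 22 mm wide; open, the fingers measure 114 mm over their backs; the gripper's body (76 mm by 85 mm) begins 54 mm behind the grasp point. The pads swing forward as they close: fully open they stand 13 mm farther back than shut.
Start: joints at [-0.155, 0.263, -0.048, 1.259, 0, 1.415], TCP at [0.525, -0, 0.231] pointing down, gripper open.
Joint ranges: [-2.65, 2.65], [-0.89, 1.7], [-1.18, 1.37], [-2.13, 2.11], [-1.35, 1.29], [-3.14, 3.14]. Speed limits (rad/s): [1.89, 1.89, 2.57, 2.79, 3.14, 3.14].

INTERFACE

Orientations are given as a rotation vector (axis times angle).
In Python, from bench import * gives the robot as it stands.
- The arm moves only by the shell command python3 -m crank 'ROWS' [OPENING] [FORCE]. ROWS is JSON, a list of rows, each an object of numbers: "dx", "dy", "dz": the shift along the tool's x, y, z in mm; "roll": the turn about the tool's y in degrees. A call has 1 to 10 rows; each row shifts and turns the commanded pose from where the row before left it, along the tool's axes as they then stand; what a row does not reach is not made up. A row lasts 1/12 s, in which the tool goes at most 41.7 mm and 7.16 degrees, less where a joint would pass 70% of its speed; a pose out of reach is approached as far as the arm can. A call is refused whole if a number of a shift passes 41.7 or a number of a turn 7.16, either way. A call with a gripper value outside its range is refused whole. OPENING is the opening, from 0 (shut) to 1 (fully open), set as the call begins (- or left out, the last holds). The fingers move at their own pace and stop on an object; FORCE is the grip in N (left out, the last holds). Time passes only in rows, so rows that do not move let the fingers close. It gives the time, the measured TCP pose, the force and the opening at its end, in the units of the state.
- sense(): the state, without advancing time (a new reading comes with each control period).
- camera(name): name is "scene" or "side" or "wrist"; returns the picture (384x512x3 uint8, blue, green, red); there is no depth.
- calibration(name): a dict with "intrinsics" (3x3 intrinsics, pixels), "dist_coeffs" ([k1, k2, p1, p2, k3] as OpenCV has them; the pictures are not rectified), "cam_to_world" (4x4, takes a point from camera to world coordinates); the wrist camera has in their place "T_tool_cam" (4x4, takes a point from camera to tool coordinates, whose origin is the TCP and whose axes are the tool frame's). Camera axes: x right, y down, z forward; pixel columns grow to the right and rows downward; lengths in m; the calibration is good to about 2 mm. A picture is of the moment at which its call begins: read the wrist's pose just before it. calibration takes no time and is no camera call.
- finish_job(): hands the job in, once; it reports no verdict.
The state is a dict: "time_s": time; "q": joint angles; "joint_vel": joint speeds; "tau": joint torques, N m; "eef_pos": TCP position; "orientation": TCP orientation; "contact_force": force on the tool from outside, world axes, zero at the start; "ft_torque": the same for the moment, N m; "grip_width": finger opening in m.
Only numpy, scipy, OpenCV 4.12 (cv2) and the standard library are available. Lean on these libraries where they do the work, as an engineer would, in place of code of your own. Each camera call takes 0.05 s, during which the arm holds its last target.

TASK

The culture flask on the shaker is ready to be shaken. On the shaker that carries the blue-capped flask, slide the orange transport-lock grip from the red mark all the way to its end stop at the green mark, and let go. Leave the other shaker's lock as it is, and do not shift the flask.

Things in the scene. Friction and masses are not known exactly. Their poses are not given: they have to be found in the camera images.
- loaded_lock (a joint): Position of the orange transport-lock grip on the shaker that carries the flask, in m: 0 = locked, at the red mark; 0.070 = released, at the end stop by the green mark. It starts between 0 and 0.015. It slides with about 2.5 N of friction and stays where it is left (no spring).
- loaded_grip (a point): Centre of the top of that orange grip, an upright block 30 mm (x) by 18 mm (y) by 35 mm tall; top 106.5 mm, white ledge under it 70 mm above the bench. Local +y points along the slide to the green mark, x across it to the flask, z up. Nothing stands in front of the slide or beyond its ends; a low steel rail (88 mm above the bench) runs 72 mm behind its centre line.
- empty_grip (a point): Centre of the top of the identical orange grip on the second, identical shaker, which carries nothing. Same axes. To be left where it is. Both shakers are white boxes fixed to the bench, 260 mm deep (x) by 200 mm wide (y), with the slide along the ledge at the robot's side; either may stand on the left.
- flask: Clear rectangular culture flask lying loose on the loaded shaker's deck between two low steel rails: 80 mm wide (x), 150 mm long (y), 34 mm high, with a round blue cap at its +y end. Origin at the centre of its underside, 77 mm above the bench. Not to be shifted.

How it is judged:
By the outcome, as a careful person would: the job done as asked, in the order asked, and still so for the second after the job is handed in, with the robot touching nothing.
It also fails if it takes over 29 s, if anything falls off the work surface, if the arm or the gripper's body presses on something with over 40 N, if the wrist force passes 120 N, or if a joint passes its speed limit or range.

## Working session

There is one attempt and no reset: what is moved stays moved. The work goes in short steps, Python scripts to look and compute and a shell command to move; the robot and the scene stay as the last step left them, time stands still between calls to the robot, and variables do not carry over. Pictures are saved under pics/ and viewed, and the job is handed in when it is done.

```bash
mkdir -p pics; ls; python3 - <<'E'
from bench import *
import cv2,numpy as np
s=sense();print(s)
for n in("scene","side","wrist"):
    cv2.imwrite(f"pics/{n}0.png",camera(n));c=calibration(n);print(n,{k:np.round(v,4).tolist() for k,v in c.items()})
E
```

```text
pics
{'time_s': 0.0, 'q': array([-1.55255445e-01,  2.63513293e-01, -4.89740233e-02,  1.25940044e+00,
        1.14846462e-05,  1.41546513e+00]), 'joint_vel': array([0.00058552, 0.00158886, 0.00023887, 0.00015951, 0.0015047 ,
       0.00023895]), 'tau': array([ 6.28219332e-04, -6.37613010e+01,  3.84567368e+01,  1.37825581e-02,
        8.02127857e-07, -5.80562346e-05]), 'eef_pos': array([5.24706610e-01, 6.74070274e-05, 2.30816484e-01]), 'orientation': array([-1.57061600e+00,  7.85988644e-04,  9.04968230e-04]), 'contact_force': array([ 0.75217664, -0.18888811,  0.68300951]), 'ft_torque': array([0.03748255, 0.01943858, 0.01480425]), 'grip_width': 0.08533613911053464}
scene {'intrinsics': [[367.5486, 0.0, 250.679], [0.0, 367.5486, 193.0379], [0.0, 0.0, 1.0]], 'dist_coeffs': [0.0016, 0.0, 0.0, 0.0, 0.0], 'cam_to_world': [[0.8646, 0.3868, -0.3205, 0.8681], [0.5021, -0.6435, 0.5778, -0.5547], [0.0173, -0.6605, -0.7506, 0.7768], [0.0, 0.0, 0.0, 1.0]]}
side {'intrinsics': [[385.0673, 0.0, 250.9571], [0.0, 385.0673, 194.5821], [0.0, 0.0, 1.0]], 'dist_coeffs': [-0.1259, 0.0, 0.0, 0.0, 0.0], 'cam_to_world': [[-0.9936, -0.0713, 0.0881, 0.531], [-0.1117, 0.4843, -0.8677, 0.5717], [0.0192, -0.872, -0.4892, 0.466], [0.0, 0.0, 0.0, 1.0]]}
wrist {'intrinsics': [[290.5028, 0.0, 256.4357], [0.0, 290.5028, 191.9659], [0.0, 0.0, 1.0]], 'dist_coeffs': [-0.0147, 0.0, 0.0, 0.0, 0.0], 'T_tool_cam': [[1.0, 0.0001, -0.0011, 0.0005], [0.001, -0.3044, 0.9526, -0.1426], [-0.0002, -0.9526, -0.3044, 0.0784], [0.0, 0.0, 0.0, 1.0]]}
```

View pics/scene0.png

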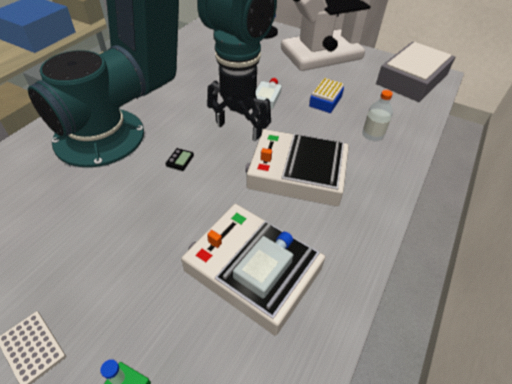

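View pics/side0.png

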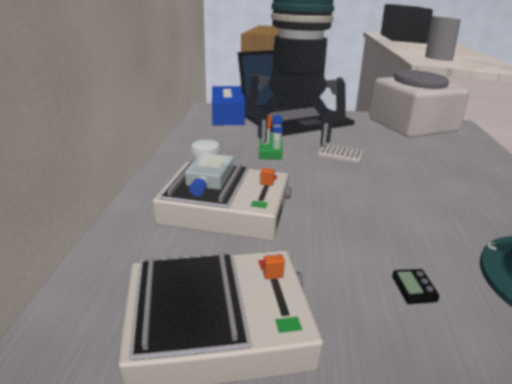

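View pics/wrist0.png

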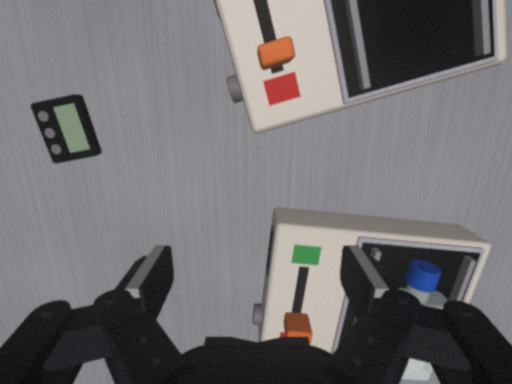

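```bash
cat > h.py <<'E'
from bench import *
import cv2,numpy as np
from scipy.spatial.transform import Rotation as Ro
def c2w(n,s=None):
    c=calibration(n)
    if n!="wrist": return c["intrinsics"],c["dist_coeffs"],np.array(c["cam_to_world"])
    T=np.eye(4);T[:3,:3]=Ro.from_rotvec(s["orientation"]).as_matrix();T[:3,3]=s["eef_pos"]
    return c["intrinsics"],c["dist_coeffs"],T@np.array(c["T_tool_cam"])
def ray(n,p,s=None):
    K,D,T=c2w(n,s)
    u=cv2.undistortPoints(np.array([[p]],float),np.array(K),np.array(D))[0,0]
    d=T[:3,:3]@np.array([u[0],u[1],1]);return T[:3,3],d/np.linalg.norm(d)
def plane(n,p,z,s=None):
    o,d=ray(n,p,s);return o+d*(z-o[2])/d[2]
def tri(rs):
    A=sum(np.eye(3)-np.outer(d,d) for o,d in rs);b=sum((np.eye(3)-np.outer(d,d))@o for o,d in rs)
    x=np.linalg.solve(A,b);return x,[round(1000*np.linalg.norm((np.eye(3)-np.outer(d,d))@(x-o)),1) for o,d in rs]
def blobs(im,col,mn=25):
    h=cv2.cvtColor(im,cv2.COLOR_BGR2HSV)
    r={"orange":[(6,150,120),(16,255,255)],"green":[(50,120,60),(80,255,255)],"red":[(0,150,60),(4,255,255)],"red2":[(172,150,60),(180,255,255)],"blue":[(105,150,60),(125,255,255)]}
    m=cv2.inRange(h,*r[col])
    if col=="red": m|=cv2.inRange(h,*r["red2"])
    n,l,st,c=cv2.connectedComponentsWithStats(m)
    return [(np.round(c[i],1).tolist(),st[i].tolist()) for i in range(1,n) if st[i][4]>=mn]
E
python3 - <<'E'
from h import *
s=sense()
for n in("scene","side","wrist"):
    im=cv2.imread(f"pics/{n}0.png")
    for c in("orange","green","red","blue"):
        for b,st in blobs(im,c):
            print(n,c,b,st,*(np.round(plane(n,b,z,s),3) for z in ((.0705,.095) if c!="blue" else (.095,))))
E
```

```text
scene orange [386.3, 94.3] [382, 90, 10, 10, 83] [0.737 0.611 0.07 ] [0.741 0.571 0.095]
scene orange [265.8, 154.3] [261, 148, 11, 14, 119] [0.53  0.137 0.07 ] [0.542 0.113 0.095]
scene orange [213.7, 238.0] [208, 230, 13, 17, 152] [ 0.563 -0.174  0.07 ] [ 0.573 -0.188  0.095]
scene green [272.8, 137.5] [268, 135, 10, 6, 39] [0.513 0.212 0.07 ] [0.525 0.185 0.095]
scene green [238.4, 218.2] [232, 213, 14, 11, 76] [ 0.582 -0.096  0.07 ] [ 0.592 -0.112  0.095]
scene green [132.2, 375.5] [119, 362, 31, 22, 359] [ 0.603 -0.492  0.07 ] [ 0.612 -0.494  0.095]
scene red [263.1, 166.8] [258, 164, 11, 7, 55] [0.548 0.089 0.07 ] [0.559 0.067 0.095]
scene red [203.4, 254.8] [196, 249, 16, 13, 111] [ 0.568 -0.223  0.07 ] [ 0.579 -0.235  0.095]
scene blue [27.7, 10.4] [0, 0, 64, 25, 681] [-0.764  0.379  0.095]
scene blue [324.4, 102.8] [310, 89, 33, 24, 297] [0.586 0.42  0.095]
scene blue [285.6, 237.9] [276, 232, 17, 16, 133] [ 0.711 -0.105  0.095]
scene blue [109.4, 368.5] [101, 360, 18, 18, 250] [ 0.57  -0.505  0.095]
side orange [268.5, 121.4] [267, 115, 4, 13, 42] [ 0.6   -0.615  0.07 ] [ 0
[... 516 characters left out ...]
3, 87, 33, 37, 1044] [ 0.74  -0.674  0.095]
side blue [277.3, 119.7] [273, 116, 10, 8, 60] [ 0.57  -0.562  0.095]
side blue [277.9, 129.3] [273, 127, 10, 5, 40] [ 0.564 -0.476  0.095]
side blue [197.2, 187.3] [190, 179, 15, 17, 187] [ 0.709 -0.101  0.095]
wrist orange [275.6, 51.2] [259, 37, 35, 29, 720] [0.543 0.122 0.07 ] [0.542 0.119 0.095]
wrist orange [298.5, 327.7] [287, 314, 24, 28, 400] [ 0.579 -0.202  0.07 ] [ 0.575 -0.18   0.095]
wrist green [305.9, 254.6] [293, 247, 27, 17, 367] [ 0.583 -0.096  0.07 ] [ 0.578 -0.082  0.095]
wrist red [281.5, 88.2] [265, 73, 34, 31, 706] [0.55  0.089 0.07 ] [0.548 0.088 0.095]
wrist blue [422.9, 275.2] [405, 259, 37, 33, 867] [ 0.71  -0.108  0.095]
```

```bash
python3 -m crank '[{"dx":10,"dz":-20},{"dx":15,"dz":-30},{"dx":15,"dz":-30},{"dx":10,"dz":-20},{}]'; python3 - <<'E'
from h import *
s=sense();print(s["eef_pos"],s["orientation"]);im=camera("wrist");cv2.imwrite("pics/wrist1.png",im)
for c in("orange","green","red","blue"):
    for b,st in blobs(im,c):
        print(c,b,st,*(np.round(plane("wrist",b,z,s),4) for z in (.0705,.1065)))
E
```

```text
[5.24794107e-01 3.26974413e-05 2.30935681e-01] [-1.57064845e+00  6.64707618e-04  5.84567982e-04]
orange [275.6, 51.2] [259, 37, 35, 29, 719] [0.5431 0.1221 0.0705] [0.541  0.1169 0.1065]
orange [298.5, 327.4] [287, 314, 24, 27, 411] [ 0.5792 -0.202   0.0705] [ 0.5728 -0.1687  0.1065]
green [305.8, 254.5] [293, 246, 27, 18, 371] [ 0.5829 -0.0956  0.0705] [ 0.5761 -0.075   0.1065]
red [281.4, 88.2] [265, 73, 34, 31, 707] [0.5495 0.0888 0.0705] [0.5466 0.0876 0.1065]
blue [423.0, 275.1] [405, 259, 36, 33, 868] [ 0.7267 -0.1241  0.0705] [ 0.7028 -0.1     0.1065]schema error: expected keys dx, dy, dz, roll
```

View pics/wrist1.png

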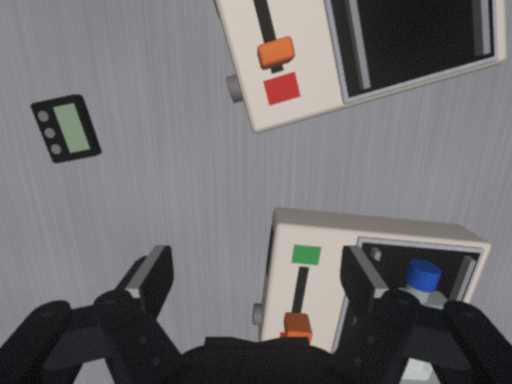

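The call was refused because every row needs all four keys, so the arm didn't move. The view is unchanged: loaded grip at about (298,327), its green mark at (306,254).

```bash
python3 -m crank '[{"dx":10,"dy":0,"dz":-20,"roll":0},{"dx":15,"dy":0,"dz":-30,"roll":0},{"dx":15,"dy":0,"dz":-30,"roll":0},{"dx":10,"dy":0,"dz":-20,"roll":0},{"dx":0,"dy":0,"dz":0,"roll":0},{"dx":0,"dy":0,"dz":0,"roll":0}]'; python3 - <<'E'
from h import *
s=sense();print(s["eef_pos"],s["orientation"]);im=camera("wrist");cv2.imwrite("pics/wrist2.png",im)
for c in("orange","green","red","blue"):
    for b,st in blobs(im,c):
        print(c,b,st,*(np.round(plane("wrist",b,z,s),4) for z in (.0705,.1065)))
E
```

```text
time_s: 0.7
eef_pos: [0.5751, -0.1009, 0.2307]
orientation: [-1.57, 0.002, -0.001]
contact_force: [-0.8, -0.1, 0.1]
grip_width: 0.0851
[ 0.57511933 -0.10088551  0.23066175] [-1.57041686e+00  1.97830208e-03 -5.55556973e-04]
orange [255.5, 255.5] [242, 241, 27, 29, 664] [ 0.5739 -0.1977  0.0705] [ 0.5741 -0.1769  0.1065]
green [263.6, 171.1] [250, 161, 29, 21, 501] [ 0.5829 -0.0958  0.0705] [ 0.582  -0.0871  0.1065]
red [252.1, 275.1] [240, 266, 26, 17, 319] [ 0.5697 -0.2244  0.0705] [ 0.5705 -0.2004  0.1065]
blue [391.5, 189.1] [373, 175, 38, 30, 874] [ 0.7228 -0.1161  0.0705] [ 0.7053 -0.105   0.1065]
```

View pics/wrist2.png

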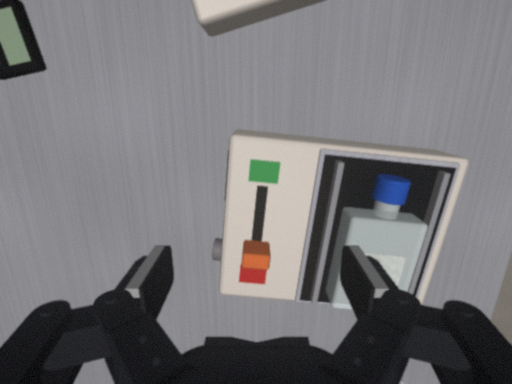

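```bash
python3 - <<'E'
from h import *
s=sense()
im=cv2.imread("pics/wrist2.png");print(im[238:272:2,255].tolist())
h=cv2.cvtColor(im,cv2.COLOR_BGR2HSV);m=cv2.inRange(h,(5,150,100),(18,255,255))
ys,xs=np.where(m>0);v=h[...,2][ys,xs]
t,_=cv2.threshold(v.reshape(-1,1),0,255,cv2.THRESH_OTSU);print("thr",t)
for nm,k in(("hi",v>t),("lo",v<=t)):
    mm=np.zeros_like(m);mm[ys[k],xs[k]]=255
    mm=cv2.morphologyEx(mm,cv2.MORPH_OPEN,np.ones((3,3)))
    pts=cv2.findNonZero(mm);r=cv2.minAreaRect(pts);b=cv2.boxPoints(r);print(nm,np.round(r[0],1),np.round(b,1).tolist(),cv2.contourArea(b))
    if nm=="hi":
        for p in [r[0]]+list(b): print(np.round(plane("wrist",p,.1065,s),4))
# rough triangulate with first wrist view bottoms/tops later
K,D,T=c2w("wrist",s)
def proj(n,P):
    K,D,T=c2w(n,s);W=np.linalg.inv(T);return cv2.projectPoints(np.array([P]),cv2.Rodrigues(W[:3,:3])[0],W[:3,3],np.array(K),np.array(D))[0][0,0]
# orange blob centre triangulation across the views
print(tri([ray("scene",(213.7,238.0)),ray("side",(267,176.5)),ray("wrist",(255.5,255.5),s)]))
for n in("scene","side"):
    im=cv2.imread(f"pics/{n}0.png");cx,cy={"scene":(214,238),"side":(267,176)}[n]
    cv2.imwrite(f"pics/{n}_z.png",cv2.resize(im[cy-25:cy+25,cx-30:cx+30],None,fx=10,fy=10,interpolation=cv2.INTER_CUBIC))
g=[plane("scene",(238.4,218.2),.0705)]
print(tri([ray("scene",(238.4,218.2)),ray("side",(258.9,203.9)),ray("wrist",(263.6,171.1),s)]))
im=cv2.imread("pics/wrist2.png");cv2.imwrite("pics/w2_z.png",cv2.resize(im[150:300,210:310],None,fx=5,fy=4,interpolation=cv2.INTER_CUBIC))
E
```

```text
[[43, 45, 48], [48, 57, 87], [50, 70, 123], [48, 72, 126], [46, 72, 126], [48, 72, 126], [50, 75, 130], [48, 71, 129], [56, 90, 163], [65, 109, 200], [64, 110, 207], [62, 107, 204], [62, 108, 204], [63, 106, 201], [61, 104, 199], [57, 88, 180], [54, 59, 172]]
thr 162.0
hi [255.2 261.5] [[241.60000610351562, 267.70001220703125], [242.89999389648438, 252.89999389648438], [268.8999938964844, 255.3000030517578], [267.5, 270.0]] 387.14737313671503
[ 0.5736 -0.1832  0.1065]
[ 0.5592 -0.1907  0.1065]
[ 0.5609 -0.1731  0.1065]
[ 0.5878 -0.1759  0.1065]
[ 0.5866 -0.1936  0.1065]
lo [256.  247.5] [[244.0, 241.0], [268.0, 241.0], [268.0, 254.0], [244.0, 254.0]] 312.0
(array([ 0.57274191, -0.18506787,  0.08930941]), [np.float64(1.8), np.float64(1.5), np.float64(1.4)])
(array([ 0.58205025, -0.09543913,  0.0697502 ]), [np.float64(0.8), np.float64(0.2), np.float64(0.6)])
```

View pics/w2_z.png

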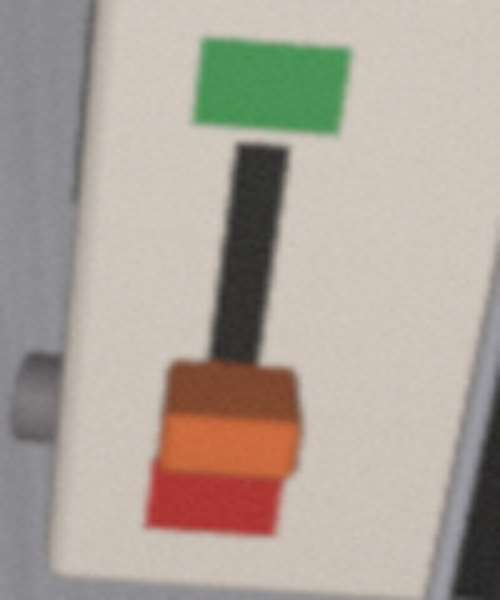

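View pics/scene_z.png

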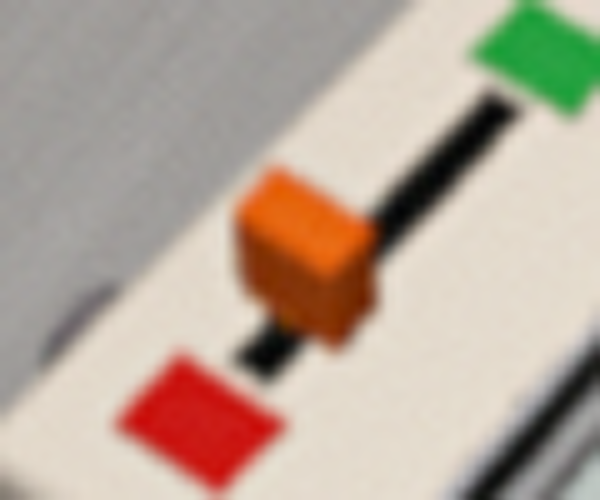

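View pics/side_z.png

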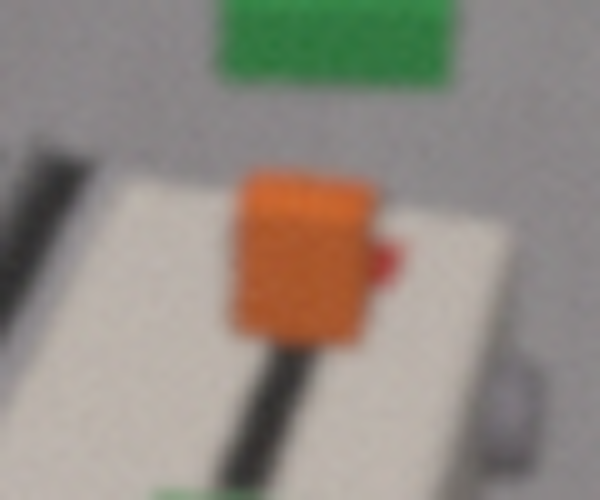

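```bash
python3 - <<'E'
from h import *
s=sense()
x,e=tri([ray("scene",(214.2,234.7)),ray("side",(267.5,170.5)),ray("wrist",(255.2,261.5),s)]);print(x,e)
r=plane("scene",(203.4,254.8),.0705)[:2];g=np.array([.5823,-.0956]);d=g-r;print(r,d,np.degrees(np.arctan2(d[0],d[1])))
u=d/np.linalg.norm(d);n=np.array([u[1],-u[0]])
for c in((.5736,-.1832),x[:2]):
    w=c-r;print("along from red",w@u,"off line",w@n,"len",np.linalg.norm(d))
# slot line in wrist: dark pixel centroids per row
im=cv2.imread("pics/wrist2.png");gr=cv2.cvtColor(im,cv2.COLOR_BGR2GRAY)
P=[]
for v in range(190,238,3):
    q=np.where(gr[v,245:280]<90)[0]
    P.append(plane("wrist",(245+q.mean(),v),.0705,s)[:2])
P=np.array(P);k=np.polyfit(P[:,1],P[:,0],1);print(np.degrees(np.arctan(k[0])),P[0],P[-1],"x at y=-.185",np.polyval(k,-.185))
for v in range(180,192): print(v,gr[v,262],end="; ")
print(plane("wrist",(262,186),.0705,s))
E
```

```text
[ 0.57309433 -0.1845414   0.10328046] [np.float64(0.4), np.float64(0.6), np.float64(0.7)]
[ 0.56815683 -0.2234277 ] [0.01414317 0.1278277 ] 6.313667549645095
along from red 0.04058229829972431 off line 0.0009862632837373633 len 0.12860773374161888
along from red 0.03919342157124189 off line 0.0006311717741726482 len 0.12860773374161888
5.717607579151322 [ 0.5803899 -0.1161832] [ 0.57545974 -0.17037178] x at y=-.185 0.5736707573520841
180 118; 181 131; 182 166; 183 191; 184 189; 185 157; 186 100; 187 57; 188 52; 189 51; 190 49; 191 47; [ 0.58091354 -0.11162555  0.0705    ]
```

```bash
python3 -m crank '[{"dx":0,"dy":0,"dz":-20,"roll":0},{"dx":-1,"dy":0,"dz":-30,"roll":0},{"dx":-1,"dy":0,"dz":-23,"roll":0},{"dx":0,"dy":0,"dz":-10,"roll":3},{"dx":0,"dy":15,"dz":0,"roll":3},{"dx":0,"dy":25,"dz":0,"roll":0},{"dx":0,"dy":25,"dz":0,"roll":0},{"dx":0,"dy":10,"dz":0,"roll":0},{"dx":0,"dy":0,"dz":0,"roll":0},{"dx":0,"dy":0,"dz":0,"roll":0}]' 0.75 25; python3 - <<'E'
from h import *
s=sense();print(s["eef_pos"],s["orientation"],s["time_s"]);im=camera("wrist");cv2.imwrite("pics/wrist3.png",im)
R=Ro.from_rotvec(s["orientation"]).as_matrix();print(R)
d=R.T@(np.array([.5733,-.184,.079])-s["eef_pos"])*1000;print("tool mm",d)
E
```

```text
time_s: 1.58
eef_pos: [0.573, -0.1824, 0.157]
orientation: [-1.569, 0.082, -0.082]
contact_force: [-0.2, 0.5, 1.1]
grip_width: 0.0641
[ 0.57296573 -0.18241105  0.15703313] [-1.56921121  0.08172473 -0.08165634] 1.5833
[[ 9.94594727e-01 -4.13374239e-05  1.03833167e-01]
 [-1.03833165e-01  4.30883920e-05  9.94594728e-01]
 [-4.55879881e-05 -9.99999998e-01  3.85632920e-05]]
tool mm [ 0.50100504 78.03305117 -1.54866381]
```

View pics/wrist3.png

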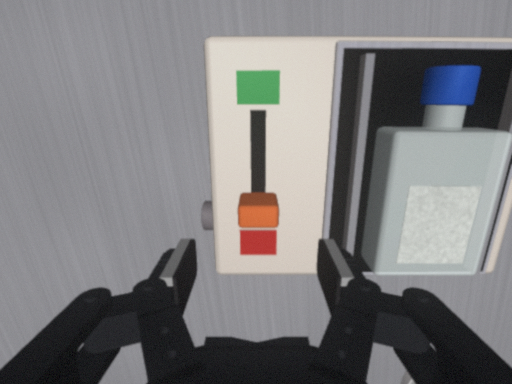

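```bash
python3 - <<'E'
from h import *
s=sense()
im=cv2.imread("pics/wrist3.png")
h=cv2.cvtColor(im,cv2.COLOR_BGR2HSV);m=cv2.inRange(h,(5,150,162),(18,255,255))
m=cv2.morphologyEx(m,cv2.MORPH_OPEN,np.ones((3,3)))
r=cv2.minAreaRect(cv2.findNonZero(m));print(r)
p=plane("wrist",r[0],.1055,s);print(p)
o1=ray("wrist",r[0],s)
print(tri([o1,ray("scene",(214.2,234.7)),ray("side",(267.5,170.5))]))
R=Ro.from_rotvec(s["orientation"]).as_matrix();print(R.T@(p-s["eef_pos"])*1000)
E
```

```text
((258.0, 216.0), (20.0, 38.0), 90.0)
[ 0.57468169 -0.18497616  0.1055    ]
(array([ 0.57350018, -0.18493352,  0.10336211]), [np.float64(1.4), np.float64(0.8), np.float64(1.1)])
[ 1.41319276 52.15618784 -2.07800767]
```

Measured top is z≈0.103–0.106, against 0.1065 in the text, so they agree. Next I correct by dx +1, dz −2, descend 78 mm and grip.

```bash
python3 -m crank '[{"dx":1,"dy":15,"dz":-2,"roll":0},{"dx":0,"dy":20,"dz":0,"roll":0},{"dx":0,"dy":20,"dz":0,"roll":0},{"dx":0,"dy":15,"dz":0,"roll":0},{"dx":0,"dy":8,"dz":0,"roll":0},{"dx":0,"dy":0,"dz":0,"roll":0},{"dx":0,"dy":0,"dz":0,"roll":0}]' - 25; python3 -m crank '[{"dx":0,"dy":0,"dz":0,"roll":0},{"dx":0,"dy":0,"dz":0,"roll":0},{"dx":0,"dy":0,"dz":0,"roll":0},{"dx":0,"dy":0,"dz":0,"roll":0},{"dx":0,"dy":0,"dz":0,"roll":0},{"dx":0,"dy":0,"dz":0,"roll":0}]' 0 25;python3 - <<'E'
from h import *
im=camera("wrist");cv2.imwrite("pics/wrist4.png",im);print(sense()["eef_pos"])
E
```

```text
time_s: 2.22
eef_pos: [0.5743, -0.1852, 0.0793]
orientation: [-1.57, 0.081, -0.083]
contact_force: [-0.2, 0.1, 0.5]
grip_width: 0.0644
time_s: 2.72
eef_pos: [0.5739, -0.1853, 0.0793]
orientation: [-1.57, 0.082, -0.083]
contact_force: [-4.2, 0.1, 7.6]
grip_width: 0.0296
[ 0.57390791 -0.18525955  0.07931066]
```

View pics/wrist4.png

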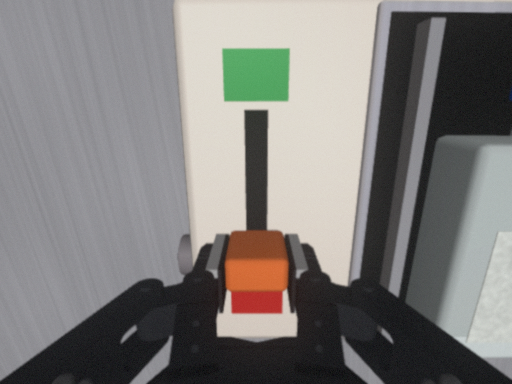

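Held at 29.6 mm across the block, near (257,260). I'll slide along tool +z.

```bash
python3 -m crank '[{"dx":0,"dy":0,"dz":3,"roll":0},{"dx":0,"dy":0,"dz":6,"roll":0},{"dx":0,"dy":0,"dz":9,"roll":0},{"dx":0,"dy":0,"dz":9,"roll":0},{"dx":0,"dy":0,"dz":9,"roll":0},{"dx":0,"dy":0,"dz":9,"roll":0},{"dx":0,"dy":0,"dz":6,"roll":0},{"dx":0,"dy":0,"dz":3,"roll":0},{"dx":0,"dy":0,"dz":0,"roll":0}]'; python3 -m crank '[{"dx":0,"dy":0,"dz":1,"roll":0},{"dx":0,"dy":0,"dz":1,"roll":0},{"dx":0,"dy":0,"dz":1,"roll":0},{"dx":0,"dy":0,"dz":0,"roll":0}]'; python3 - <<'E'
from h import *
im=camera("wrist");cv2.imwrite("pics/wrist5.png",im);print(sense()["eef_pos"])
E
```

```text
time_s: 3.52
eef_pos: [0.5795, -0.1309, 0.0793]
orientation: [-1.57, 0.081, -0.082]
contact_force: [-3.3, 2.9, 9.6]
grip_width: 0.0299
time_s: 3.85
eef_pos: [0.5797, -0.1287, 0.0793]
orientation: [-1.57, 0.082, -0.083]
contact_force: [-4.5, -1.4, 9.3]
grip_width: 0.0297
[ 0.57969345 -0.12865326  0.07932254]
```

View pics/wrist5.png

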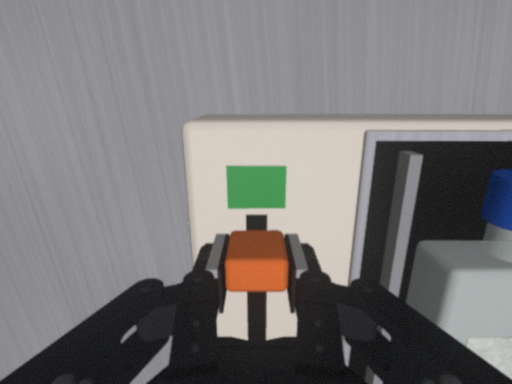

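```bash
for i in 1; do :; done; python3 -m crank '[{"dx":0,"dy":0,"dz":1,"roll":0},{"dx":0,"dy":0,"dz":1,"roll":0},{"dx":0,"dy":0,"dz":0,"roll":0}]'; python3 -m crank '[{"dx":0,"dy":0,"dz":1,"roll":0},{"dx":0,"dy":0,"dz":1,"roll":0},{"dx":0,"dy":0,"dz":0,"roll":0}]'
```

```text
time_s: 4.15
eef_pos: [0.5799, -0.1267, 0.0793]
orientation: [-1.57, 0.082, -0.083]
contact_force: [-4.3, -2.1, 8.5]
grip_width: 0.0293
time_s: 4.4
eef_pos: [0.5801, -0.125, 0.0793]
orientation: [-1.571, 0.082, -0.083]
contact_force: [-5.0, -3.6, 9.0]
grip_width: 0.0294
```

```bash
python3 -m crank '[{"dx":0,"dy":0,"dz":1,"roll":0},{"dx":0,"dy":0,"dz":1,"roll":0},{"dx":0,"dy":0,"dz":0,"roll":0}]'; python3 -m crank '[{"dx":0,"dy":0,"dz":1,"roll":0},{"dx":0,"dy":0,"dz":1,"roll":0},{"dx":0,"dy":0,"dz":0,"roll":0}]';  python3 - <<'E'
from h import *
im=camera("wrist");cv2.imwrite("pics/wrist6.png",im);print(sense()["eef_pos"])
E
```

```text
time_s: 4.65
eef_pos: [0.5801, -0.1247, 0.0793]
orientation: [-1.574, 0.083, -0.083]
contact_force: [-7.5, -15.4, 7.0]
grip_width: 0.0295
time_s: 4.9
eef_pos: [0.5802, -0.1241, 0.0793]
orientation: [-1.577, 0.085, -0.084]
contact_force: [-9.6, -26.7, 4.7]
grip_width: 0.0295
[ 0.58015923 -0.12418371  0.0793071 ]
```

View pics/wrist6.png

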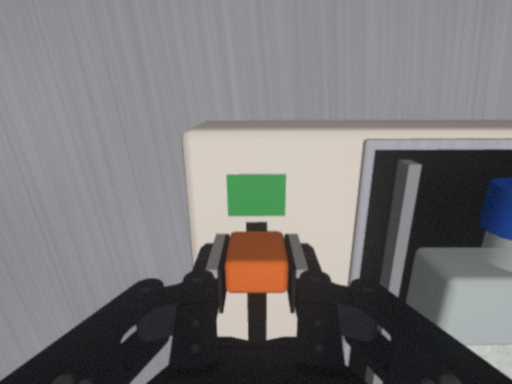

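The force rose to 27 N where the end stop was predicted (y≈−0.125), so the stop is reached. I'll ease the load while still pressing forward, open, then rise.

```bash
python3 -m crank '[{"dx":0,"dy":0,"dz":-1,"roll":0},{"dx":0,"dy":0,"dz":0,"roll":0}]'; python3 -m crank '[{"dx":0,"dy":0,"dz":0,"roll":0},{"dx":0,"dy":0,"dz":0,"roll":0},{"dx":0,"dy":0,"dz":0,"roll":0},{"dx":0,"dy":0,"dz":0,"roll":0},{"dx":0,"dy":0,"dz":0,"roll":0},{"dx":0,"dy":0,"dz":0,"roll":0}]' 0.75; python3 -m crank '[{"dx":0,"dy":-8,"dz":0,"roll":0},{"dx":0,"dy":-15,"dz":0,"roll":0},{"dx":0,"dy":-20,"dz":0,"roll":0},{"dx":0,"dy":-20,"dz":0,"roll":0},{"dx":0,"dy":-20,"dz":0,"roll":0},{"dx":0,"dy":-20,"dz":0,"roll":0},{"dx":0,"dy":-15,"dz":0,"roll":0},{"dx":0,"dy":0,"dz":0,"roll":0},{"dx":0,"dy":0,"dz":0,"roll":0}]';  python3 - <<'E'
from h import *
s=sense();print(s["eef_pos"],s["contact_force"]);im=camera("wrist");cv2.imwrite("pics/wrist7.png",im)
im2=camera("side");cv2.imwrite("pics/side7.png",im2)
h=cv2.cvtColor(im,cv2.COLOR_BGR2HSV);m=cv2.inRange(h,(5,150,162),(18,255,255))
m=cv2.morphologyEx(m,cv2.MORPH_OPEN,np.ones((3,3)))
for c in cv2.findContours(m,0,1)[0]:
    if cv2.contourArea(c)>80:
        r=cv2.minAreaRect(c);p=plane("wrist",r[0],.1055,s);print(r,p)
        R=np.array([.5682,-.2234]);u=np.array([.0141,.1278]);u/=np.linalg.norm(u);print("lock ~",(p[:2]-R)@u-.0293)
for c in("green","blue"):print(c,[(b,np.round(plane("wrist",b,.0705 if c=="green" else .095,s),4)) for b,_ in blobs(im,c)])
print([ (b,np.round(plane("side",b,.095),3)) for c in("blue","orange") for b,_ in blobs(im2,c)])
E
```

```text
time_s: 5.12
eef_pos: [0.5802, -0.1243, 0.0793]
orientation: [-1.575, 0.084, -0.084]
contact_force: [-7.3, -17.9, 5.7]
grip_width: 0.0296
time_s: 5.62
eef_pos: [0.5805, -0.1213, 0.0783]
orientation: [-1.569, 0.082, -0.082]
contact_force: [-0.3, -0.2, -0.2]
grip_width: 0.0641
time_s: 6.37
eef_pos: [0.5808, -0.1215, 0.1971]
orientation: [-1.57, 0.081, -0.083]
contact_force: [-0.1, 0.5, -0.8]
grip_width: 0.0639
[ 0.58081347 -0.12150627  0.19708994] [-0.07272908  0.51049756 -0.80808599]
((256.0, 198.5), (17.0, 32.0), 90.0) [ 0.5805767  -0.12381195  0.1055    ]
lock ~ 0.07104468049137708
green [([255.4, 157.8], array([ 0.583 , -0.0956,  0.0705]))]
blue [([404.9, 163.0], array([ 0.711 , -0.1087,  0.095 ]))]
[([222.0, 108.8], array([ 0.757, -0.646,  0.095])), ([241.0, 99.6], array([ 0.71 , -0.768,  0.095])), ([276.7, 119.5], array([ 0.572, -0.564,  0.095])), ([197.2, 187.3], array([ 0.709, -0.101,  0.095])), ([266.0, 121.3], array([ 0.603, -0.541,  0.095])), ([261.8, 188.9], array([ 0.579, -0.113,  0.095])), ([273.3, 266.4], array([0.541, 0.126, 0.095]))]
```

View pics/wrist7.png

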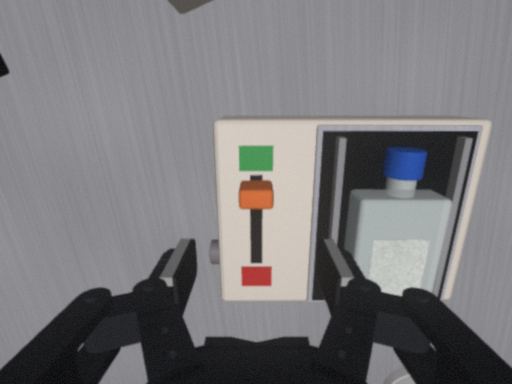

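View pics/side7.png

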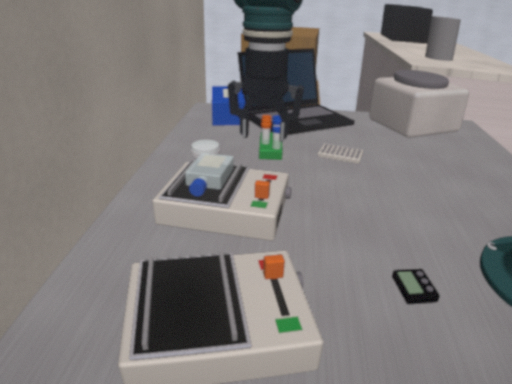

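```bash
python3 -c "
from bench import *
print(finish_job())"
```

```text
the job is handed in; nothing more can be done
None
```

I slid the orange grip on the flask's shaker about 60 mm along its slot to the end stop at the green mark. I then let go, raised the arm clear and handed the job in, at about 6.5 s on the robot's clock.

- **End stop:** the resisting force rose from about 4 N to 27 N at y ≈ −0.125, where I had predicted the stop from the red and green marks.
- **Final position:** after letting go, the wrist camera put the lock at about 0.071 m, against 0.070 m for released. That agrees within the roughly 2 mm calibration.
- **Flask and other shaker:** in the side camera the flask's cap is at the same pixel as at the start, (197.2, 187.3). The other shaker's grip moved by no more than 0.1 pixel.
- **Contact:** the gripper is open and about 0.12 m above where it let go, with contact force near zero.

- **Refused move:** my first move command was refused for leaving out keys in the rows, and nothing moved.
- **Height disagreement:** the grip's top measured 103 mm above the bench by triangulation, against 106.5 mm in the text. The grasp did not depend on that difference.

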